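# Set the tap over the mug to its mark

### The arm

A 6-joint arm with a two-finger parallel gripper is mounted at the origin on a cart in front of the work surface, level with it; the furniture and walls round the work are solid. World frame = base frame: x ahead of the robot, y to its left, z up, the work surface at z = 0. Lengths are in m, angles in rad, forces in N, time in s.
With the tool pointing down it reaches from about 0.225 to 0.875 m from the base axis. Payload 3.4 kg.
Tool frame: the origin (TCP) lies midway between the tips of the shut fingers; the grasp point (between the pads) lies 19 mm behind it; z points along the fingers, y is the line along which they close (so a half turn about z gives the same grasp; the last joint's range is limited). The gripper opens to 85 mm and grips with 20 to 120 N. Pads are 22 mm wide; open, the fingers measure 114 mm over their backs; the gripper's body (76 mm by 85 mm) begins 54 mm behind the grasp point. The pads swing forward as they close: fully open they stand 13 mm farther back than shut.
Start: joints at [-1.281, 0.276, 1.505, -0, 1.361, -0.121], TCP at [0.23, -0.527, 0.231] pointing down, gripper open.
Joint ranges: [-2.89, 2.89], [-0.75, 2.08], [0.22, 2.7], [-1.18, 4.32], [0.11, 2.71], [-2.7, 2.7]. Speed limits (rad/s): [2.57, 2.57, 3.14, 3.14, 3.14, 3.14].

### API

Orientations are given as a rotation vector (axis times angle).
In Python, from workcell import sensors, capture, camera_info, arm gives the robot as it stands.
- The arm moves only by the tool carry_out, never from a script. Its argument "series" is a list of rows, each an object of numbers: "fingers": the opening, from 0 (shut) to 1 (fully open); "dx", "dy", "dz": the shift along the tool's x, y, z scaled (see below); "wx", "wy", "wz": the turn, a rotation vector about the tool's x, y, z scaled (see below). In form: [{"fingers": .., "dx": .., "dy": .., "dz": .., "wx": .., "wy": .., "wz": ..}, ...]. A call has 1 to 20 rows; each row is the pose to reach, as a shift and turn from the pose commanded when the call began, along the tool's axes at that moment; what a row does not reach only later rows make up. The controller multiplies each number of a shift by 30 cm and each number of a turn by 120 degrees. A row lasts 1/8 s, in which the tool goes at most 62.5 mm and 10.7 degrees, less where a joint would pass 70% of its speed; a pose out of reach is approached as far as the arm can. A call with a number of a shift or a turn outside -1 to 1 is refused whole. A call with a gripper value outside its range is refused whole. The fingers move at their own pace and stop on an object; "force" is the grip in N (left out, the last holds). Time passes only in rows, so rows that repeat a pose let the fingers close. It gives the time, the measured TCP pose, the force, the opening and the grip force at its end, in the units of the state.
- sensors.get_obs(): the state, without advancing time (a new reading comes with each control period).
- capture(name): name is "scene" or "top" or "wrist"; returns (picture, depth): 384x512x3 uint8, red, green, blue; 384x512 float32, m along the optical axis (not along the pixel's ray), 0 where there is no reading.
- camera_info(name): a dict with "fovy" (degrees; the focal length in pixels is half the picture's height over the tangent of half this angle, whatever the lens; pixels are square), "cx", "cy" (the principal point, pixels), "T" (4x4, takes a point from camera to world coordinates). Camera axes: x right, y up, looking along -z (the intrinsics and any distortion apply to the point x, -y, -z); pixel columns grow to the right and rows downward; lengths in m; the calibration is good to about 2 mm. A picture is of the moment at which its call begins: read the wrist's pose just before it. camera_info takes no time and is no camera call; for the wrist camera it gives the pose at the moment of the call.
- arm.hand_in(): hands the job in; it is judged then, once.
The state is a dict: "clock": time; "q": joint angles; "joint_vel": joint speeds; "tau": joint torques, N m; "eef_pos": TCP position; "eef_rot": TCP orientation; "wrist_force": force on the tool from outside, world axes, zero at the start; "wrist_torque": the same for the moment, N m; "gripper_width": opening from 0.0 (shut) to 1.0 (fully open); "grip_force": force on a finger pad.
Only numpy, scipy, OpenCV 4.12 (cv2) and the standard library are available. Lean on these libraries where they do the work, as an engineer would, in place of code of your own. Each camera call takes 0.05 s, during which the arm holds its last target. There are 200 camera calls.

### The job

Open the dispenser tap whose spout is over the mug with the handle: turn its knob counter-clockwise until the needle on its dial points at the set mark on the dial's rim, then let go. Leave the other tap, both set marks, the mug and the cup as they are.

Things in the scene. Friction and masses are not known exactly. Their poses are not given: they have to be found in the camera images.
- dispenser: the drinks dispenser, fixed to the desk: 350 mm wide, a grey drip tray 14 mm thick (from 80 mm in front of the origin to the tank) and behind it (61 to 133 mm behind the origin) a white tank 187 mm high. Origin on the desk, midway below the two spouts; x points back into the tank, y to the left, z up. Its position and yaw vary.
- mug: white mug, 92 mm high, 80 mm across, with one handle; stands loose on the drip tray under one of the two taps, handle towards the robot and a little to its right. Origin: underside, 15 mm from the centre of the bowl towards the handle; the handle points along its -y.
- cup: plain white cup without a handle, 88 mm high, 70 mm across the rim; stands loose under the other tap. Origin: centre of the underside.
- left_spout (a point): mouth of the left tap's spout, 122 mm above the desk, directly below the centre of that tap's dial (left: the robot's left, 85 mm to that side of the dispenser's middle).
- left_knob_grip (a point): point on the axis of the left tap's knob, 34 mm out from the dial's face: the black ribbed round knob, 40 mm in diameter, reaches from 13 to 51 mm out from the face and may be gripped at any yaw. The point's z axis is the knob's axis, pointing out of the dial; it leans 30 degrees from vertical towards the dispenser's front (-x), so the tool must approach with that tilt.
- left_dial: round aluminium dial under the left tap's knob, 100 mm in diameter, fixed to the dispenser. Origin: centre of its face, 200 mm above the desk; z out of the face along the knob's axis (30 degrees from vertical), y to the left, x up the slope. Needle and set mark rise at most 7 mm above its face.
- left_pointer (a joint): opening of the left tap in rad, shown by the dark 5 mm wide needle on the dial: 0 = shut (needle towards the robot, 45 degrees to the right), growing as the knob turns counter-clockwise seen from above, to 4.71 (stop). Friction about 0.08 N m; stays where left. Lost motion: the knob turns freely by up to 0.24 rad before the needle moves, at the start by an unknown part of it; again on reversing.
- left_mark (a joint): angle of the left tap's set mark in rad, on the same scale as the needle's: the mark is a small dark steel block, 7 mm wide and 7 mm high, clipped on the dial's rim. It is stiff and stays put. Where it is equal to the pointer's joint, the needle points at the mark.
- left_pointer_tip (a point): tip of the left tap's needle, 40 mm from the knob's axis, 3 mm above the dial.
- left_mark_tip (a point): inner end of the left tap's set mark, 40 mm from the knob's axis, 3 mm above the dial; needle tip and this point coincide when the tap is set.
- right_spout (a point): mouth of the right tap's spout, 122 mm above the desk, directly below the centre of that tap's dial (right: the robot's right, 85 mm to that side of the dispenser's middle).
- right_knob_grip (a point): point on the axis of the right tap's knob, 34 mm out from the dial's face: the black ribbed round knob, 40 mm in diameter, reaches from 13 to 51 mm out from the face and may be gripped at any yaw. The point's z axis is the knob's axis, pointing out of the dial; it leans 30 degrees from vertical towards the dispenser's front (-x), so the tool must approach with that tilt.
- right_dial: round aluminium dial under the right tap's knob, 100 mm in diameter, fixed to the dispenser. Origin: centre of its face, 200 mm above the desk; z out of the face along the knob's axis (30 degrees from vertical), y to the left, x up the slope. Needle and set mark rise at most 7 mm above its face.
- right_pointer (a joint): opening of the right tap in rad, shown by the dark 5 mm wide needle on the dial: 0 = shut (needle towards the robot, 45 degrees to the right), growing as the knob turns counter-clockwise seen from above, to 4.71 (stop). Friction about 0.08 N m; stays where left. Lost motion: the knob turns freely by up to 0.24 rad before the needle moves, at the start by an unknown part of it; again on reversing.
- right_mark (a joint): angle of the right tap's set mark in rad, on the same scale as the needle's: the mark is a small dark steel block, 7 mm wide and 7 mm high, clipped on the dial's rim. It is stiff and stays put. Where it is equal to the pointer's joint, the needle points at the mark.
- right_pointer_tip (a point): tip of the right tap's needle, 40 mm from the knob's axis, 3 mm above the dial.
- right_mark_tip (a point): inner end of the right tap's set mark, 40 mm from the knob's axis, 3 mm above the dial; needle tip and this point coincide when the tap is set.
Not all that is in view belongs to the job. What is shaped like the mug but pink or turquoise is not meant.

How it is judged:
By the outcome, as a careful person would: the job done as asked, in the order asked, and still so for the second after the job is handed in, with the robot touching nothing.
It also fails if it takes over 48 s, if anything falls off the work surface, if the arm or the gripper's body presses on something with over 40 N, if the wrist force passes 120 N, or if a joint passes its speed limit or range.

## Working session

There is one attempt and no reset: what is moved stays moved. The work goes in short steps, Python scripts to look and compute and a tool call to move; the robot and the scene stay as the last step left them, time stands still between calls to the robot, and variables do not carry over. Pictures are saved under pics/ and viewed, at most 10 in all, crops included, and the job is handed in when it is done.

Besides the shell and the picture viewer there is one more tool, called after ">>>" in YAML: its name, and indented under it one key for each argument. carry_out: Moves the arm, as the interface text tells. Shifts and turns lie within -1 to 1; 1 stands for 30 cm of shift or 120 degrees of turn. Its arguments: {"type":"object","properties":{"series":{"type":"array","items":{"type":"object","properties":{"fingers":{"type":"number"},"dx":{"type":"number","minimum":-1,"maximum":1},"dy":{"type":"number","minimum":-1,"maximum":1},"dz":{"type":"number","minimum":-1,"maximum":1},"wx":{"type":"number","minimum":-1,"maximum":1},"wy":{"type":"number","minimum":-1,"maximum":1},"wz":{"type":"number","minimum":-1,"maximum":1}}}},"force":{"type":"number"}},"required":["series"]}

```bash
mkdir -p pics; ls; python3 - <<'E'
from workcell import sensors,capture,camera_info
import cv2,numpy as np
for n in("scene","top"):
    c=camera_info(n);print(n,{k:(np.round(v,3).tolist()) for k,v in c.items() if not isinstance(v,str)})
    p,d=capture(n);np.savez(n+'.npz',p=p,d=d)
    cv2.imwrite(f'pics/{n}.png',p[:,:,::-1])
print(sensors.get_obs())
E
```

```text
pics
scene {'fovy': 51.456, 'cx': 258.626, 'cy': 190.467, 'T': [[-0.708, 0.46, -0.535, 0.109], [-0.706, -0.46, 0.539, 0.513], [0.001, 0.759, 0.651, 0.687], [0.0, 0.0, 0.0, 1.0]]}
top {'fovy': 50.242, 'cx': 251.289, 'cy': 193.571, 'T': [[0.075, 0.977, -0.2, 0.376], [-0.997, 0.074, -0.012, 0.073], [0.003, 0.2, 0.98, 1.061], [0.0, 0.0, 0.0, 1.0]]}
{'clock': 0.1, 'q': array([-1.28100479e+00,  2.76527703e-01,  1.50599100e+00, -4.08623656e-06,
        1.36072255e+00, -1.20964813e-01]), 'joint_vel': array([-1.31875343e-03, -2.38913590e-03, -3.34232177e-03, -1.52378609e-03,
       -8.00230216e-05, -6.05485337e-05]), 'tau': array([ 1.13162547e-03, -4.17701769e+01, -2.46405602e+01, -1.48144968e-04,
        5.75707221e-03, -6.42535070e-06]), 'eef_pos': array([ 0.22947582, -0.52671089,  0.23053472]), 'eef_rot': array([-3.07396056e+00, -6.40354614e-01,  2.24475458e-04]), 'wrist_force': array([-1.13174936,  0.27494149,  0.19043893]), 'wrist_torque': array([ 0.04611034, -0.03058588, -0.0028567 ]), 'grip_force': 0.0, 'gripper_width': 1.0001238239095747}
```

View pics/scene.png

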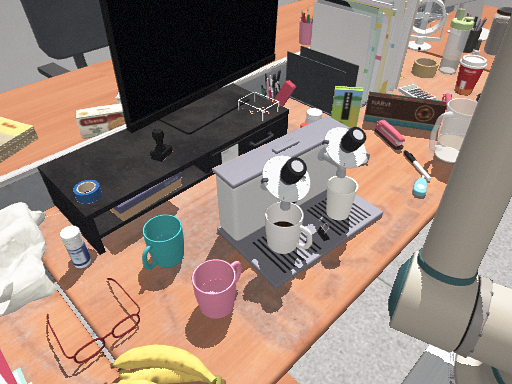

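View pics/top.png

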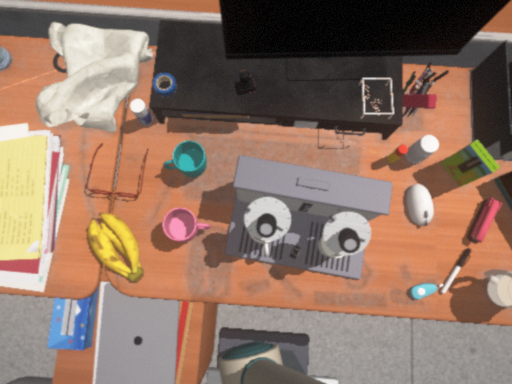

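The scene view shows the handled mug at (284,228), with its handle near (305,237), under the nearer left tap (dial at 287,178). The plain cup at (341,198) is under the right tap. The pink mug (215,288) and the turquoise mug (163,240) are decoys. In the top view the left dial is at (268,218) and the right dial at (346,234). I'll check the choice in a close crop.

```bash
python3 - <<'E'
import cv2,numpy as np
from workcell import camera_info
print([ (k,v) for k,v in camera_info("top").items() if k not in("T",)])
a=np.load('scene.npz')['p'][115:275,215:385,::-1];b=np.load('top.npz')['p'][185:285,225:385,::-1]
a=cv2.resize(a,None,fx=2.35,fy=3.5*2.35/3.5,interpolation=3);b=cv2.resize(b,None,fx=2.5,fy=2.5,interpolation=3)
o=np.zeros((max(a.shape[0],b.shape[0]),a.shape[1]+b.shape[1],3),np.uint8);o[:a.shape[0],:a.shape[1]]=a;o[:b.shape[0],a.shape[1]:]=b
cv2.imwrite('pics/crop.png',o);print(o.shape)
E
```

```text
[('fovy', 50.24160575930171), ('cx', 251.28853466942522), ('cy', 193.57069576887733)]
(376, 800, 3)
```

View pics/crop.png

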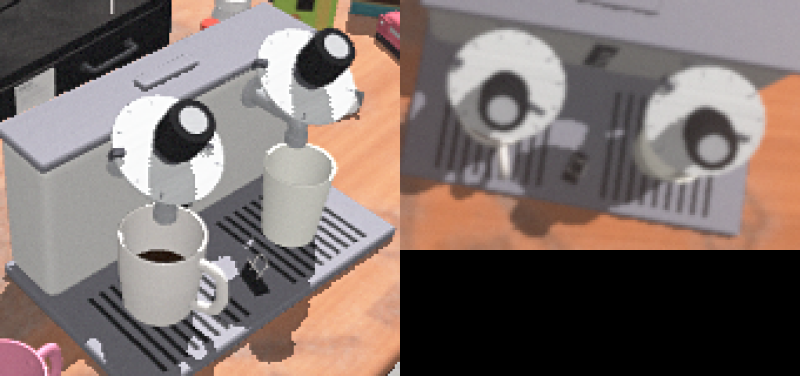

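The crop confirms it. The handled mug (with coffee) is under the left tap, whose mark sits at the dial's left rim and whose needle points to the lower right. Next I'll measure the dials and knobs.

```bash
cat > h.py <<'E'
import numpy as np,cv2
from workcell import camera_info
def cam(n):
    c=camera_info(n);return 192/np.tan(np.radians(c['fovy'])/2),c['cx'],c['cy'],np.array(c['T'])
def rays(c,uv):
    f,cx,cy,T=c;uv=np.asarray(uv,float).reshape(-1,2)
    d=np.c_[(uv[:,0]-cx)/f,-(uv[:,1]-cy)/f,-np.ones(len(uv))]
    return T[:3,3],d@T[:3,:3].T
def cloud(c,d):
    v,u=np.mgrid[:384,:512];o,r=rays(c,np.c_[u.ravel(),v.ravel()]);return (o+r*d.reshape(-1,1)).reshape(384,512,3)
def proj(c,P):
    f,cx,cy,T=c;q=(np.asarray(P)-T[:3,3])@T[:3,:3];return np.c_[cx-f*q[:,0]/q[:,2],cy+f*q[:,1]/q[:,2]]
def tri(c1,a,c2,b):
    o1,r1=rays(c1,a);o2,r2=rays(c2,b);r1,r2=r1[0],r2[0]
    s=np.linalg.lstsq(np.c_[r1,-r2],o2-o1,rcond=None)[0];p,q=o1+s[0]*r1,o2+s[1]*r2
    return (p+q)/2,np.linalg.norm(p-q)
E
python3 - <<'E'
from h import *
seeds={'top':[(268,218),(346,234)],'scene':[(287,178),(345,145)]}
cs={};cen={}
for n in seeds:
    z=np.load(n+'.npz');p,d=z['p'],z['d'];c=cs[n]=cam(n);X=cloud(c,d)
    g=p.astype(int);sat=g.max(2)-g.min(2)
    for s,(u,v) in zip('LR',seeds[n]):
        vv,uu=np.mgrid[:384,:512];near=np.hypot(uu-u,vv-v)<34
        m=near&(g.min(2)>185)&(sat<25)&(X[...,2]>.165)&(X[...,2]<.24)
        P=X[m];k=np.median(P,0);U,S,V=np.linalg.svd(P-P.mean(0),full_matrices=False)
        r=(P-P.mean(0))@V[2];P2=P[abs(r)<.006];V=np.linalg.svd(P2-P2.mean(0))[2];nn=V[2]*np.sign(V[2][2])
        mm=np.zeros((384,512),np.uint8);mm[m]=255
        h=cv2.convexHull(np.argwhere(mm)[:,::-1].astype(np.int32))
        e=cv2.fitEllipse(h)
        print(n,s,m.sum(),'n',nn.round(3),'tilt',np.degrees(np.arccos(nn[2])).round(1),'mean',P2.mean(0).round(4),'ell',np.round(e[0]+e[1]+(e[2],),1))
        cen[n,s]=e[0]
        # knob cap: high points
        hk=near&(X[...,2]>.215)&(g.max(2)<225)
        # cap disc grey
        q=near&(X[...,2]>.232)&(g.min(2)>95); 
        ys,xs=np.nonzero(q);print('  cap',len(xs),xs.mean().round(1),ys.mean().round(1),X[q].mean(0).round(4)); cen[n,s+'k']=(xs.mean(),ys.mean())
for s in('L','R','Lk','Rk'):print(s,tri(cs['top'],cen['top',s],cs['scene',][0] if 0 else cs['scene'],cen['scene',s]))
E
```

```text
top L 918 n [-0.498  0.053  0.865] tilt 30.1 mean [0.5095 0.0415 0.206 ] ell [267.5 218.5  43.   45.5  95.1]
  cap 145 266.8 228.6 [0.4662 0.0494 0.2938]
top R 829 n [-0.495  0.052  0.867] tilt 29.9 mean [ 0.4942 -0.1254  0.2074] ell [346.8 233.1  42.9  46.5  76.6]
  cap 159 351.2 244.2 [ 0.4497 -0.1098  0.2943]
scene L 1145 n [-0.147 -0.221  0.964] tilt 15.4 mean [0.5241 0.0193 0.1954] ell [285.3 171.7  55.7  59.8 115.1]
  cap 138 296.7 167.4 [0.4393 0.0917 0.2862]
scene R 798 n [-0.107 -0.218  0.97 ] tilt 14.1 mean [ 0.4948 -0.1353  0.1959] ell [339.  142.8  40.2  59.9 123. ]
  cap 109 354.1 136.2 [ 0.4018 -0.0221  0.3132]
L (array([0.49902433, 0.04673619, 0.21510105]), np.float64(0.0024711837031916113))
R (array([ 0.4857854 , -0.11768568,  0.20947526]), np.float64(0.011981876441137506))
Lk (array([0.473975  , 0.04682426, 0.23921969]), np.float64(0.00029394135158178304))
Rk (array([ 0.45869295, -0.12236303,  0.23674848]), np.float64(0.006766150671097498))
```

```bash
cat >> h.py <<'E'
from scipy.spatial.transform import Rotation as Ro
def Rt(n,psi):  # tool z=-n; psi: turn of tool about n from y=dispenser-left
    z=-n;x=np.array([0,0,1.])-z*z[2];x/=np.linalg.norm(x);y=np.cross(z,x)
    return Ro.from_rotvec(n*psi)*Ro.from_matrix(np.c_[x,y,z])
def cmd(o,p,R):
    R0=Ro.from_rotvec(o['eef_rot']);s=R0.inv().apply(np.asarray(p)-o['eef_pos'])/.3
    w=(R0.inv()*R).as_rotvec();print('shift',s.round(3),'turn',(w/np.radians(120)).round(3),'deg',np.degrees(np.linalg.norm(w)).round(1))
E
python3 - <<'E'
from h import *
from workcell import sensors
o=sensors.get_obs();R0=Ro.from_rotvec(o['eef_rot']);print(R0.as_matrix().round(3))
n=np.array([-.498,.047,.866]);n/=np.linalg.norm(n);k=np.array([.474,.0468,.239])
print(Rt(n,0).as_matrix().round(3))
for psi in(0,np.pi):
  cmd(o,k+.10*n,Rt(n,psi))
cmd(o,[.3,-.25,.40],Rt(n,np.pi));cmd(o,[.3,-.25,.40],Rt(n,0))
c=camera_info('wrist');T=np.array(c['T']);print('cam in tool',(R0.inv().apply(T[:3,3]-o['eef_pos'])).round(3),(R0.inv().as_matrix()@T[:3,:3]).round(2),c['fovy'])
E
```

```text
[[ 0.917  0.399 -0.   ]
 [ 0.399 -0.917  0.002]
 [ 0.    -0.002 -1.   ]]
[[ 0.862 -0.094  0.498]
 [-0.081 -0.996 -0.047]
 [ 0.5   -0.    -0.866]]
shift [ 1.365 -1.508 -0.314] turn [-0.064  0.245  0.235] deg 41.5
shift [ 1.365 -1.508 -0.314] turn [-0.328 -0.085 -1.221] deg 152.1
shift [ 0.584 -0.753 -0.564] turn [-0.328 -0.085 -1.221] deg 152.1
shift [ 0.584 -0.753 -0.564] turn [-0.064  0.245  0.235] deg 41.5
cam in tool [ 0.082  0.001 -0.142] [[-0.    0.95  0.32]
 [ 1.    0.    0.  ]
 [ 0.    0.32 -0.95]] 61.85820060441923
```

```bash
python3 - <<'E'
from h import *
from workcell import sensors
o=sensors.get_obs()
n=np.array([-.498,.047,.866]);n/=np.linalg.norm(n);k=np.array([.474,.0468,.239])
cmd(o,[.33,-.25,.40],Rt(n,-.7))
E
```

```text
shift [ 0.676 -0.713 -0.564] turn [0.025 0.265 0.561] deg 74.5
```

>>> carry_out:
  series:
    - {"fingers": 1, "dz": -0.25}
    - {"fingers": 1, "dz": -0.56}
    - {"fingers": 1, "dz": -0.56, "wx": 0.005, "wy": 0.05, "wz": 0.1}
    - {"fingers": 1, "dx": 0.2, "dy": -0.2, "dz": -0.56, "wx": 0.01, "wy": 0.1, "wz": 0.2}
    - {"fingers": 1, "dx": 0.33, "dy": -0.35, "dz": -0.56, "wx": 0.015, "wy": 0.15, "wz": 0.3}
    - {"fingers": 1, "dx": 0.45, "dy": -0.5, "dz": -0.56, "wx": 0.02, "wy": 0.2, "wz": 0.4}
    - {"fingers": 1, "dx": 0.6, "dy": -0.65, "dz": -0.56, "wx": 0.025, "wy": 0.25, "wz": 0.5}
    - {"fingers": 1, "dx": 0.676, "dy": -0.713, "dz": -0.564, "wx": 0.025, "wy": 0.265, "wz": 0.561}
    - {"fingers": 1, "dx": 0.676, "dy": -0.713, "dz": -0.564, "wx": 0.025, "wy": 0.265, "wz": 0.561}
    - {"fingers": 1, "dx": 0.676, "dy": -0.713, "dz": -0.564, "wx": 0.025, "wy": 0.265, "wz": 0.561}
    - {"fingers": 1, "dx": 0.676, "dy": -0.713, "dz": -0.564, "wx": 0.025, "wy": 0.265, "wz": 0.561}

```text
validation failed for argument at $.se...
```

```bash
python3 - <<'E'
from h import *
from workcell import sensors
o=sensors.get_obs();print(o['clock'],o['q'].round(3),o['eef_pos'])
n=np.array([-.498,.047,.866]);n/=np.linalg.norm(n);k=np.array([.474,.0468,.239])
R=Rt(n,-.7);cmd(o,k-.051*n+.12*n-.082*R.as_matrix()[:,0],R)
E
```

```text
0.1 [-1.281  0.277  1.506 -0.     1.361 -0.121] [ 0.22947582 -0.52671089  0.23053472]
shift [ 1.337 -1.725 -0.12 ] turn [0.025 0.265 0.561] deg 74.5
```

>>> carry_out:
  series:
    - {"fingers": 1.0, "dx": 0, "dy": 0, "dz": -0.25, "wx": 0, "wy": 0, "wz": 0}
    - {"fingers": 1.0, "dx": 0, "dy": 0, "dz": -0.56, "wx": 0.005, "wy": 0.05, "wz": 0.1}
    - {"fingers": 1.0, "dx": 0.2, "dy": -0.2, "dz": -0.56, "wx": 0.01, "wy": 0.1, "wz": 0.2}
    - {"fingers": 1.0, "dx": 0.33, "dy": -0.35, "dz": -0.56, "wx": 0.015, "wy": 0.15, "wz": 0.3}
    - {"fingers": 1.0, "dx": 0.45, "dy": -0.5, "dz": -0.56, "wx": 0.02, "wy": 0.2, "wz": 0.4}
    - {"fingers": 1.0, "dx": 0.6, "dy": -0.65, "dz": -0.56, "wx": 0.025, "wy": 0.25, "wz": 0.5}
    - {"fingers": 1.0, "dx": 0.676, "dy": -0.713, "dz": -0.564, "wx": 0.025, "wy": 0.265, "wz": 0.561}
    - {"fingers": 1.0, "dx": 0.676, "dy": -0.713, "dz": -0.564, "wx": 0.025, "wy": 0.265, "wz": 0.561}
    - {"fingers": 1.0, "dx": 0.676, "dy": -0.713, "dz": -0.564, "wx": 0.025, "wy": 0.265, "wz": 0.561}
    - {"fingers": 1.0, "dx": 0.676, "dy": -0.713, "dz": -0.564, "wx": 0.025, "wy": 0.265, "wz": 0.561}
  force: 40

```text
clock: 1.35
eef_pos: [0.3301, -0.2508, 0.4006]
eef_rot: [-2.672, 1.116, -0.743]
wrist_force: [-0.0, 0.0, 0.7]
gripper_width: 0.995
grip_force: 0.0
```

```bash
python3 - <<'E'
from h import *
from workcell import sensors
o=sensors.get_obs();print(o['clock'],o['q'].round(3),o['eef_pos'])
n=np.array([-.498,.047,.866]);n/=np.linalg.norm(n);k=np.array([.474,.0468,.239])
R=Rt(n,-.7);cmd(o,k-.051*n+.12*n-.082*R.as_matrix()[:,0],R)
E
```

```text
1.35 [-1.257 -0.252  1.752  0.482  1.432  1.088] [ 0.33005875 -0.25080684  0.4005801 ]
shift [-0.888 -0.834  0.426] turn [ 0.    -0.001  0.001] deg 0.2
```

>>> carry_out:
  series:
    - {"fingers": 1.0, "dx": -0.15, "dy": -0.14, "dz": 0, "wx": 0, "wy": 0, "wz": 0}
    - {"fingers": 1.0, "dx": -0.3, "dy": -0.28, "dz": 0.0, "wx": 0, "wy": 0, "wz": 0}
    - {"fingers": 1.0, "dx": -0.45, "dy": -0.42, "dz": 0.0, "wx": 0, "wy": 0, "wz": 0}
    - {"fingers": 1.0, "dx": -0.6, "dy": -0.56, "dz": 0.0, "wx": 0, "wy": 0, "wz": 0}
    - {"fingers": 1.0, "dx": -0.75, "dy": -0.7, "dz": 0.1, "wx": 0, "wy": 0, "wz": 0}
    - {"fingers": 1.0, "dx": -0.89, "dy": -0.83, "dz": 0.25, "wx": 0, "wy": 0, "wz": 0}
    - {"fingers": 1.0, "dx": -0.89, "dy": -0.83, "dz": 0.43, "wx": 0, "wy": 0, "wz": 0}
    - {"fingers": 1.0, "dx": -0.89, "dy": -0.83, "dz": 0.43, "wx": 0, "wy": 0, "wz": 0}
    - {"fingers": 1.0, "dx": -0.89, "dy": -0.83, "dz": 0.43, "wx": 0, "wy": 0, "wz": 0}
    - {"fingers": 1.0, "dx": -0.89, "dy": -0.83, "dz": 0.43, "wx": 0, "wy": 0, "wz": 0}

```text
clock: 2.6
eef_pos: [0.3922, 0.1053, 0.2667]
eef_rot: [-2.671, 1.115, -0.738]
wrist_force: [-0.0, 0.1, 0.4]
gripper_width: 0.997
grip_force: 0.0
```

```bash
python3 - <<'E'
from h import *
from workcell import sensors,capture
o=sensors.get_obs();print(o['clock'],o['q'].round(3),o['eef_pos'],o['joint_vel'].max())
c=cam('wrist');p,d=capture('wrist');np.savez('w1.npz',p=p,d=d,c=np.array(c,dtype=object))
k=np.array([.474,.0468,.239]);print(proj(c,[k]))
cv2.imwrite('pics/w1.png',p[:,:,::-1])
E
```

```text
2.6 [ 0.235 -0.255  2.078 -0.218  0.831  2.703] [0.39222465 0.10533617 0.26668612] 0.0028741717450752784
[[253.4810318   95.15454469]]
```

View pics/w1.png

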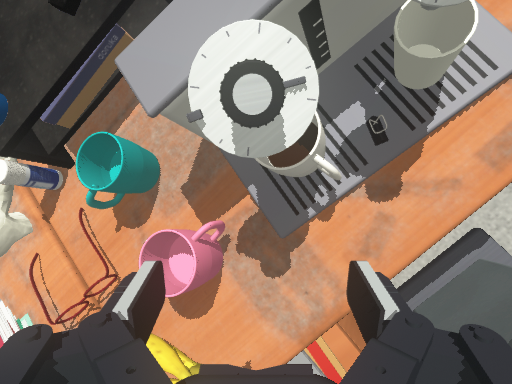

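The wrist view shows the left dial centred near (254,88), the knob cap at (252,93), the needle tip at about (305,81) and the mark at about (195,115). I'll convert these to angles now.

```bash
cat > ang.py <<'E'
from h import *
def plane(c,uv,p0,n):
    o,r=rays(c,uv);return o+r*(((p0-o)@n)/(r@n))[:,None]
def measure(f,v0,v1,cap0=None,yaw=None):
    z=np.load(f,allow_pickle=True);p,d,c=z['p'],z['d'],tuple(z['c']);X=cloud(c,d);g=p.astype(int)
    n=v1;D=v0
    h=(X-D)@n;rad=np.linalg.norm((X-D)-h[...,None]*n,axis=2)
    # dial points: plane fit, circle fit on outline
    m=(abs(h)<.012)&(rad<.065)&(g.min(2)>150)
    P=X[m];V=np.linalg.svd(P-np.median(P,0),full_matrices=False)[2];print('plane n',V[2]*np.sign(V[2][2]),'offset',np.median((P-D)@n))
    mm=cv2.morphologyEx((m*255).astype(np.uint8),cv2.MORPH_OPEN,np.ones((3,3)))
    h2=cv2.convexHull(np.argwhere(mm)[:,::-1].astype(np.int32));Q=plane(c,h2.reshape(-1,2),D,n)
    ey=np.cross([0,0,1.],n)*-1;ey=np.cross(n,np.cross([0,0,1.],n));up=ey/np.linalg.norm(ey);left=np.cross(n,up)
    q=np.c_[(Q-D)@up,(Q-D)@left];s=np.linalg.lstsq(np.c_[2*q,np.ones(len(q))],(q**2).sum(1),rcond=None)[0]
    print('dial circle offset up,left',s[:2].round(4),'R',np.sqrt(s[2]+s[:2]@s[:2]).round(4))
    Dc=D+up*s[0]+left*s[1]
    # rectified view, 0.25mm/px, at 5 mm above face
    w=np.arange(-56,56.1,.25)/1000;L,U=np.meshgrid(-w,-w)
    P=Dc+.005*n+U[...,None]*up+L[...,None]*left;uv=proj(c,P.reshape(-1,3)).astype(np.float32).reshape(*L.shape,2)
    return cv2.remap(p,uv[...,0],uv[...,1],cv2.INTER_CUBIC),w,Dc,up,left
def blobs(im,w,rmin=.026,rmax=.055):
    L,U=np.meshgrid(-w,-w);r=np.hypot(L,U)
    m=((im.max(2)<125)&(r>rmin)&(r<rmax)).astype(np.uint8)
    k,lab,st,_=cv2.connectedComponentsWithStats(m)
    for i in range(1,k):
        if st[i,4]<150:continue
        s=lab==i;cu,cl=U[s].mean(),L[s].mean()
        th=np.arctan2(cl,cu)  # from up-slope, ccw
        print('area mm2',st[i,4]/16,'r %.1f-%.1f'%(r[s].min()*1e3,r[s].max()*1e3),'joint',round((th+np.radians(135))%(2*np.pi),3))
E
python3 - <<'E'
from ang import *
n=np.array([-.498,.047,.866]);n/=np.linalg.norm(n);k=np.array([.474,.0468,.239])
im,w,Dc,up,left=measure('w1.npz',k-.047*n,n);print(Dc)
blobs(im,w)
cv2.imwrite('pics/r1.png',im[:,:,::-1])
z=np.load('w1.npz',allow_pickle=True);c=tuple(z['c']);print('cap exp',proj(c,[Dc+.051*n,Dc]))
a=z['p'][60:130,220:290].max(2);print(a[33,20:50])
hs,_=0,0
g=z['p'].astype(int);vv,uu=np.mgrid[:384,:512];q=(np.hypot(uu-252,vv-93)<22)&(g.min(2)>110);print('cap px',uu[q].mean(),vv[q].mean(),q.sum())
f=(uu[q].mean(),vv[q].mean());t=cam('top');print('tri top-wrist',tri(t,(266.8,228.6),c,f),'scene-wrist',tri(cam('scene'),(296.7,167.4),c,f))
E
```

```text
plane n [-0.49580011  0.05292386  0.86682254] offset 0.0010923900764396191
dial circle offset up,left [ 0.0013 -0.0001] R 0.0496
[0.4984699  0.0443551  0.19892719]
area mm2 31.3125 r 49.0-55.0 joint 3.156
area mm2 30.4375 r 49.0-55.0 joint 1.534
area mm2 83.6875 r 41.7-54.3 joint 3.59
area mm2 297.3125 r 48.8-55.0 joint 4.386
area mm2 128.875 r 48.9-55.0 joint 0.655
area mm2 59.3125 r 26.0-39.5 joint 0.322
area mm2 180.875 r 49.0-55.0 joint 0.081
area mm2 276.5 r 48.7-55.0 joint 5.482
cap exp [[252.28738461  93.46998403]
 [252.94895659  92.63218985]]
[207 210 209 211 211 210 209 210 209 207 206 207 205 204 204 204 205 205
 205 205 205 207 205 205 205 205 206 206 207 207]
cap px 251.83880825057295 93.69595110771581 1309
tri top-wrist (array([0.47363597, 0.04696347, 0.24231116]), np.float64(9.363505618261239e-05)) scene-wrist (array([0.47446863, 0.04678995, 0.23955267]), np.float64(0.001327966714339718))
```

View pics/r1.png

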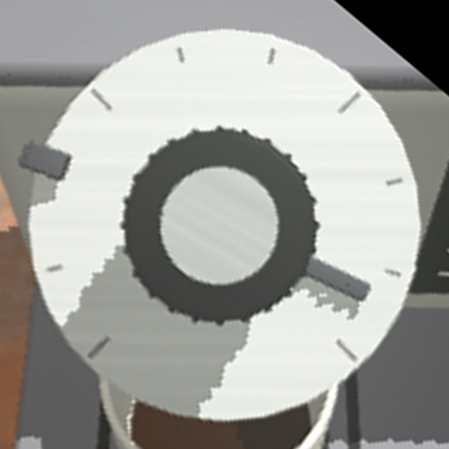

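The needle reads about 0.32 rad and the mark about 3.59 rad. The dial radius fits at 49.6 mm and the tilt and height agree with the description. Next is the pre-grasp pose on the knob's axis.

```bash
cat >> ang.py <<'E'
N=np.array([-.497,.053,.866]);N/=np.linalg.norm(N);D0=np.array([.4987,.0443,.1995])
E
python3 - <<'E'
from ang import *
from workcell import sensors
o=sensors.get_obs();print(o['q'][5]);R=Rt(N,-.3)
cmd(o,D0+.10*N,R);cmd(o,D0+.014*N,R)
E
```

```text
2.7035353770547714
shift [ 0.266 -0.008  0.049] turn [-0.003  0.001 -0.186] deg 22.3
shift [ 0.267 -0.006  0.336] turn [-0.003  0.001 -0.186] deg 22.3
```

>>> carry_out:
  series:
    - {"fingers": 1.0, "dx": 0.1, "dy": 0, "dz": 0.02, "wx": 0, "wy": 0, "wz": -0.08}
    - {"fingers": 1.0, "dx": 0.2, "dy": -0.004, "dz": 0.04, "wx": -0.002, "wy": 0.001, "wz": -0.16}
    - {"fingers": 1.0, "dx": 0.266, "dy": -0.008, "dz": 0.049, "wx": -0.003, "wy": 0.001, "wz": -0.186}
    - {"fingers": 1.0, "dx": 0.266, "dy": -0.008, "dz": 0.049, "wx": -0.003, "wy": 0.001, "wz": -0.186}
    - {"fingers": 1.0, "dx": 0.266, "dy": -0.008, "dz": 0.049, "wx": -0.003, "wy": 0.001, "wz": -0.186}
    - {"fingers": 1.0, "dx": 0.266, "dy": -0.008, "dz": 0.049, "wx": -0.003, "wy": 0.001, "wz": -0.186}

```text
clock: 3.4
eef_pos: [0.4472, 0.0503, 0.2851]
eef_rot: [-2.926, 0.599, -0.794]
wrist_force: [0.8, 0.5, 0.4]
gripper_width: 0.998
grip_force: 0.0
```

```bash
python3 - <<'E'
from ang import *
from workcell import sensors
o=sensors.get_obs();print(o['clock'],o['q'].round(3));R=Rt(N,-.3)
cmd(o,D0+.10*N,R);cmd(o,D0+.014*N,R)
E
```

```text
3.4 [-2.000e-03 -2.100e-01  2.003e+00 -6.800e-02  8.300e-01  2.006e+00]
shift [ 0.007 -0.     0.   ] turn [-0.001  0.001  0.001] deg 0.2
shift [0.008 0.    0.287] turn [-0.001  0.001  0.001] deg 0.2
```

>>> carry_out:
  series:
    - {"fingers": 1.0, "dx": 0.007, "dy": 0, "dz": 0.1, "wx": 0, "wy": 0, "wz": 0}
    - {"fingers": 1.0, "dx": 0.007, "dy": 0, "dz": 0.2, "wx": 0, "wy": 0, "wz": 0}
    - {"fingers": 1.0, "dx": 0.007, "dy": 0, "dz": 0.287, "wx": 0, "wy": 0, "wz": 0}
    - {"fingers": 1.0, "dx": 0.007, "dy": 0, "dz": 0.287, "wx": 0, "wy": 0, "wz": 0}
    - {"fingers": 0.3, "dx": 0.007, "dy": 0, "dz": 0.287, "wx": 0, "wy": 0, "wz": 0}
    - {"fingers": 0.3, "dx": 0.007, "dy": 0, "dz": 0.287, "wx": 0, "wy": 0, "wz": 0}
    - {"fingers": 0.3, "dx": 0.007, "dy": 0, "dz": 0.287, "wx": 0, "wy": 0, "wz": 0}
    - {"fingers": 0.3, "dx": 0.007, "dy": 0, "dz": 0.287, "wx": 0, "wy": 0, "wz": 0}
    - {"fingers": 0.3, "dx": 0.007, "dy": 0, "dz": 0.287, "wx": 0, "wy": 0, "wz": 0}
    - {"fingers": 0.3, "dx": 0.007, "dy": 0, "dz": 0.287, "wx": 0, "wy": 0, "wz": 0}
  force: 40

```text
clock: 4.65
eef_pos: [0.4926, 0.0453, 0.2129]
eef_rot: [-2.925, 0.598, -0.797]
wrist_force: [-5.0, 0.5, 5.6]
gripper_width: 0.462
grip_force: 39.5
```

>>> carry_out:
  series:
    - {"fingers": 0.3, "dx": 0, "dy": 0, "dz": 0, "wx": 0, "wy": 0, "wz": -0.07}
    - {"fingers": 0.3, "dx": 0, "dy": 0, "dz": 0, "wx": 0, "wy": 0, "wz": -0.14}
    - {"fingers": 0.3, "dx": 0, "dy": 0, "dz": 0, "wx": 0, "wy": 0, "wz": -0.21}
    - {"fingers": 0.3, "dx": 0, "dy": 0, "dz": 0, "wx": 0, "wy": 0, "wz": -0.28}
    - {"fingers": 0.3, "dx": 0, "dy": 0, "dz": 0, "wx": 0, "wy": 0, "wz": -0.35}
    - {"fingers": 0.3, "dx": 0, "dy": 0, "dz": 0, "wx": 0, "wy": 0, "wz": -0.42}
    - {"fingers": 0.3, "dx": 0, "dy": 0, "dz": 0, "wx": 0, "wy": 0, "wz": -0.49}
    - {"fingers": 0.3, "dx": 0, "dy": 0, "dz": 0, "wx": 0, "wy": 0, "wz": -0.56}
    - {"fingers": 0.3, "dx": 0, "dy": 0, "dz": 0, "wx": 0, "wy": 0, "wz": -0.63}
    - {"fingers": 0.3, "dx": 0, "dy": 0, "dz": 0, "wx": 0, "wy": 0, "wz": -0.7}
    - {"fingers": 0.3, "dx": 0, "dy": 0, "dz": 0, "wx": 0, "wy": 0, "wz": -0.7}
    - {"fingers": 0.3, "dx": 0, "dy": 0, "dz": 0, "wx": 0, "wy": 0, "wz": -0.7}
  force: 40

```text
clock: 6.15
eef_pos: [0.4919, 0.0472, 0.2124]
eef_rot: [2.392, 1.404, 0.602]
wrist_force: [-5.2, 10.5, 6.9]
gripper_width: 0.454
grip_force: 39.7
```

```bash
python3 - <<'E'
from ang import *
from workcell import sensors
o=sensors.get_obs();print(o['q'].round(3),o['wrist_force'].round(1),o['wrist_torque'].round(2))
p=o['eef_pos']-D0;print((p@N),(p-p@N*N)*1e3)
cmd(o,D0+.014*N,Rt(N,-.3+.7*np.radians(120)))
E
```

```text
[-0.016 -0.07   2.088 -0.069  0.602  0.54 ] [-5.2 10.5  6.9] [1.46 0.59 0.79]
0.014657335785325883 [0.4955184  2.09853308 0.15594734]
shift [-0.007  0.002  0.002] turn [-0.001 -0.002 -0.   ] deg 0.3
```

>>> carry_out:
  series:
    - {"fingers": 0.3, "dx": 0, "dy": 0, "dz": 0, "wx": 0, "wy": 0, "wz": -0.075}
    - {"fingers": 0.3, "dx": 0, "dy": 0, "dz": 0, "wx": 0, "wy": 0, "wz": -0.15}
    - {"fingers": 0.3, "dx": 0, "dy": 0, "dz": 0, "wx": 0, "wy": 0, "wz": -0.225}
    - {"fingers": 0.3, "dx": 0, "dy": 0, "dz": 0, "wx": 0, "wy": 0, "wz": -0.3}
    - {"fingers": 0.3, "dx": 0, "dy": 0, "dz": 0, "wx": 0, "wy": 0, "wz": -0.375}
    - {"fingers": 0.3, "dx": 0, "dy": 0, "dz": 0, "wx": 0, "wy": 0, "wz": -0.45}
    - {"fingers": 0.3, "dx": 0, "dy": 0, "dz": 0, "wx": 0, "wy": 0, "wz": -0.525}
    - {"fingers": 0.3, "dx": 0, "dy": 0, "dz": 0, "wx": 0, "wy": 0, "wz": -0.6}
    - {"fingers": 0.3, "dx": 0, "dy": 0, "dz": 0, "wx": 0, "wy": 0, "wz": -0.675}
    - {"fingers": 0.3, "dx": 0, "dy": 0, "dz": 0, "wx": 0, "wy": 0, "wz": -0.75}
    - {"fingers": 0.3, "dx": 0, "dy": 0, "dz": 0, "wx": 0, "wy": 0, "wz": -0.75}
    - {"fingers": 0.3, "dx": 0, "dy": 0, "dz": 0, "wx": 0, "wy": 0, "wz": -0.75}
  force: 40

```text
clock: 7.65
eef_pos: [0.49, 0.0465, 0.2112]
eef_rot: [0.661, 2.542, 0.108]
wrist_force: [-11.4, 8.4, 9.4]
gripper_width: 0.458
grip_force: 40.1
```

```bash
python3 - <<'E'
from ang import *
from workcell import sensors,capture
o=sensors.get_obs();print(o['q'].round(3),o['wrist_force'].round(1),o['wrist_torque'].round(2))
p=o['eef_pos']-D0;print((p@N),(p-p@N*N)*1e3)
c=cam('wrist');a,d=capture('wrist');np.savez('w2.npz',p=a,d=d,c=np.array(c,dtype=object))
b,d2=capture('scene');np.savez('s2.npz',p=b,d=d2)
sc=cam('scene');print(proj(sc,[D0]),proj(c,[D0]))
b=cv2.resize(b[130:220,230:340],None,fx=3.5,fy=3.5,interpolation=3)
o=np.zeros((384,512+b.shape[1],3),np.uint8)[:, :800];o[:,:min(512,800-b.shape[1])]=a[:,:800-b.shape[1]];o[:b.shape[0],800-b.shape[1]:]=b[:, :o.shape[1]]
cv2.imwrite('pics/t2.png',o[:,:,::-1])
E
```

```text
[-0.017 -0.07   2.09  -0.071  0.606 -1.031] [-11.4   8.4   9.4] [0.89 1.05 0.47]
0.01459324007579767 [-1.45511985  1.41422576 -0.92164957]
[[286.55131169 177.65399542]] [[256.25224229 252.90662186]]
```

View pics/t2.png

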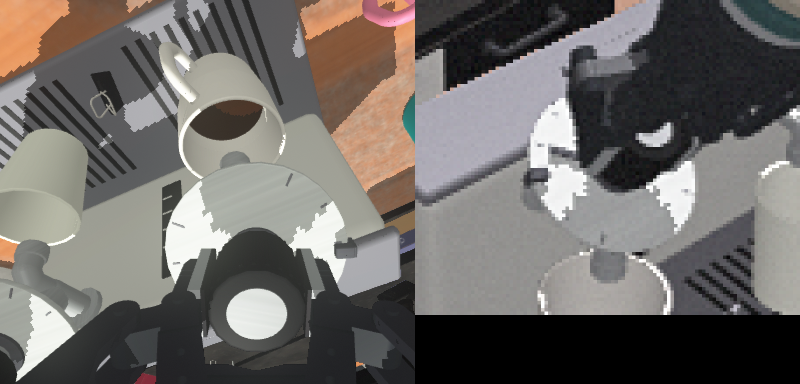

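The scene crop shows the needle (560,153) just short of the mark (536,175). I'll let go, back off and view along the axis to measure what remains.

>>> carry_out:
  series:
    - {"fingers": 1.0, "dx": 0, "dy": 0, "dz": 0, "wx": 0, "wy": 0, "wz": 0}
    - {"fingers": 1.0, "dx": 0, "dy": 0, "dz": 0, "wx": 0, "wy": 0, "wz": 0}
    - {"fingers": 1.0, "dx": 0, "dy": 0, "dz": 0, "wx": 0, "wy": 0, "wz": 0}
    - {"fingers": 1.0, "dx": 0, "dy": 0, "dz": 0, "wx": 0, "wy": 0, "wz": 0}
    - {"fingers": 1.0, "dx": 0, "dy": 0, "dz": -0.12, "wx": 0, "wy": 0, "wz": 0}
    - {"fingers": 1.0, "dx": 0, "dy": 0, "dz": -0.25, "wx": 0, "wy": 0, "wz": 0}
    - {"fingers": 1.0, "dx": 0, "dy": 0, "dz": -0.35, "wx": 0, "wy": 0, "wz": 0}
    - {"fingers": 1.0, "dx": -0.13, "dy": 0, "dz": -0.35, "wx": 0, "wy": 0, "wz": 0}
    - {"fingers": 1.0, "dx": -0.27, "dy": 0, "dz": -0.35, "wx": 0, "wy": 0, "wz": 0}
    - {"fingers": 1.0, "dx": -0.27, "dy": 0, "dz": -0.35, "wx": 0, "wy": 0, "wz": 0}
    - {"fingers": 1.0, "dx": -0.27, "dy": 0, "dz": -0.35, "wx": 0, "wy": 0, "wz": 0}
    - {"fingers": 1.0, "dx": -0.27, "dy": 0, "dz": -0.35, "wx": 0, "wy": 0, "wz": 0}

```text
clock: 9.25
eef_pos: [0.5001, 0.0126, 0.3385]
eef_rot: [0.659, 2.541, 0.106]
wrist_force: [0.1, -0.0, 0.1]
gripper_width: 0.999
grip_force: 0.0
```

```bash
cat > look.py <<'E'
import sys
from ang import *
from workcell import sensors,capture
o=sensors.get_obs();print(o['clock'],o['q'].round(3),o['eef_pos'])
c=cam('wrist');a,d=capture('wrist');f=sys.argv[1];np.savez(f+'.npz',p=a,d=d,c=np.array(c,dtype=object))
im,w,Dc,up,left=measure(f+'.npz',D0,N);print(Dc);blobs(im,w)
cv2.imwrite('pics/r_'+f+'.png',im[:,:,::-1])
for psi in map(float,sys.argv[2:]):cmd(o,D0+.10*N,Rt(N,psi))
E
python3 look.py w3 2.71
```

```text
9.25 [-0.121 -0.158  1.833  0.012  0.946 -1.189] [0.50007867 0.01258566 0.33854775]
plane n [-0.49763771  0.05279824  0.86577656] offset 0.0006893463152065845
dial circle offset up,left [-0.0006 -0.    ] R 0.0496
[0.49818733 0.04434706 0.1992029 ]
area mm2 26.25 r 49.0-55.0 joint 3.176
area mm2 27.3125 r 48.8-55.0 joint 1.536
area mm2 58.4375 r 26.0-39.7 joint 3.216
area mm2 79.375 r 41.8-53.8 joint 3.598
area mm2 147.75 r 48.7-55.0 joint 0.675
area mm2 237.0625 r 48.8-55.0 joint 4.451
area mm2 188.25 r 48.8-55.0 joint 0.067
area mm2 16.625 r 49.2-55.0 joint 4.938
area mm2 280.875 r 48.6-55.0 joint 5.463
shift [0.267 0.    0.061] turn [ 0.    -0.002  0.014] deg 1.7
```

View pics/r_w3.png

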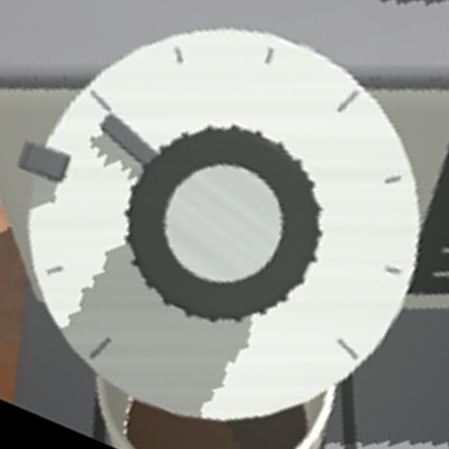

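About 0.38 rad remains. I'll regrasp and turn slightly less than that.

>>> carry_out:
  series:
    - {"fingers": 1.0, "dx": 0.13, "dy": 0, "dz": 0, "wx": 0, "wy": 0, "wz": 0}
    - {"fingers": 1.0, "dx": 0.267, "dy": 0, "dz": 0.03, "wx": 0, "wy": 0, "wz": 0}
    - {"fingers": 1.0, "dx": 0.267, "dy": 0, "dz": 0.06, "wx": 0, "wy": 0, "wz": 0}
    - {"fingers": 1.0, "dx": 0.267, "dy": 0, "dz": 0.06, "wx": 0, "wy": 0, "wz": 0}
    - {"fingers": 1.0, "dx": 0.267, "dy": 0, "dz": 0.16, "wx": 0, "wy": 0, "wz": 0}
    - {"fingers": 1.0, "dx": 0.267, "dy": 0, "dz": 0.26, "wx": 0, "wy": 0, "wz": 0}
    - {"fingers": 1.0, "dx": 0.267, "dy": 0, "dz": 0.348, "wx": 0, "wy": 0, "wz": 0}
    - {"fingers": 1.0, "dx": 0.267, "dy": 0, "dz": 0.348, "wx": 0, "wy": 0, "wz": 0}
    - {"fingers": 0.3, "dx": 0.267, "dy": 0, "dz": 0.348, "wx": 0, "wy": 0, "wz": 0}
    - {"fingers": 0.3, "dx": 0.267, "dy": 0, "dz": 0.348, "wx": 0, "wy": 0, "wz": 0}
    - {"fingers": 0.3, "dx": 0.267, "dy": 0, "dz": 0.348, "wx": 0, "wy": 0, "wz": 0}
    - {"fingers": 0.3, "dx": 0.267, "dy": 0, "dz": 0.348, "wx": 0, "wy": 0, "wz": 0}
    - {"fingers": 0.3, "dx": 0.267, "dy": 0, "dz": 0.348, "wx": 0, "wy": 0, "wz": 0}
    - {"fingers": 0.3, "dx": 0.267, "dy": 0, "dz": 0.348, "wx": 0, "wy": 0, "wz": 0}
  force: 40

```text
clock: 11.05
eef_pos: [0.4931, 0.0446, 0.2139]
eef_rot: [0.658, 2.537, 0.106]
wrist_force: [-3.6, -0.6, 6.1]
gripper_width: 0.458
grip_force: 39.6
```

>>> carry_out:
  series:
    - {"fingers": 0.3, "dx": 0, "dy": 0, "dz": 0, "wx": 0, "wy": 0, "wz": -0.06}
    - {"fingers": 0.3, "dx": 0, "dy": 0, "dz": 0, "wx": 0, "wy": 0, "wz": -0.12}
    - {"fingers": 0.3, "dx": 0, "dy": 0, "dz": 0, "wx": 0, "wy": 0, "wz": -0.172}
    - {"fingers": 0.3, "dx": 0, "dy": 0, "dz": 0, "wx": 0, "wy": 0, "wz": -0.172}
    - {"fingers": 0.3, "dx": 0, "dy": 0, "dz": 0, "wx": 0, "wy": 0, "wz": -0.172}
    - {"fingers": 1.0, "dx": 0, "dy": 0, "dz": 0, "wx": 0, "wy": 0, "wz": -0.172}
    - {"fingers": 1.0, "dx": 0, "dy": 0, "dz": 0, "wx": 0, "wy": 0, "wz": -0.172}
    - {"fingers": 1.0, "dx": 0, "dy": 0, "dz": 0, "wx": 0, "wy": 0, "wz": -0.172}
    - {"fingers": 1.0, "dx": 0, "dy": 0, "dz": 0, "wx": 0, "wy": 0, "wz": -0.172}
    - {"fingers": 1.0, "dx": 0, "dy": 0, "dz": -0.12, "wx": 0, "wy": 0, "wz": -0.172}
    - {"fingers": 1.0, "dx": 0, "dy": 0, "dz": -0.25, "wx": 0, "wy": 0, "wz": -0.172}
    - {"fingers": 1.0, "dx": 0, "dy": 0, "dz": -0.35, "wx": 0, "wy": 0, "wz": -0.172}
  force: 40

```text
clock: 12.55
eef_pos: [0.4403, 0.0501, 0.3048]
eef_rot: [0.193, 2.611, -0.02]
wrist_force: [0.6, -0.6, -0.0]
gripper_width: 0.998
grip_force: 0.0
```

>>> carry_out:
  series:
    - {"fingers": 1.0, "dx": -0.13, "dy": 0, "dz": 0, "wx": 0, "wy": 0, "wz": 0}
    - {"fingers": 1.0, "dx": -0.27, "dy": 0, "dz": 0, "wx": 0, "wy": 0, "wz": 0}
    - {"fingers": 1.0, "dx": -0.27, "dy": 0, "dz": 0, "wx": 0, "wy": 0, "wz": 0}
    - {"fingers": 1.0, "dx": -0.27, "dy": 0, "dz": 0, "wx": 0, "wy": 0, "wz": 0}
    - {"fingers": 1.0, "dx": -0.27, "dy": 0, "dz": 0, "wx": 0, "wy": 0, "wz": 0}

```text
clock: 13.18
eef_pos: [0.5088, 0.0394, 0.3426]
eef_rot: [0.193, 2.614, -0.02]
wrist_force: [0.5, -0.2, 0.3]
gripper_width: 1.003
grip_force: 0.0
```

```bash
python3 look.py w4 3.07
```

```text
13.175 [-0.035 -0.138  1.808 -0.041  0.953 -1.443] [0.50879558 0.03941241 0.34264066]
plane n [-0.49716409  0.05314826  0.86602721] offset 0.0007090489344940617
dial circle offset up,left [-0.0006 -0.    ] R 0.0496
[0.49820642 0.04432104 0.19921544]
area mm2 26.8125 r 49.0-55.0 joint 3.173
area mm2 27.3125 r 48.8-55.0 joint 1.539
area mm2 80.4375 r 41.8-54.0 joint 3.596
area mm2 59.75 r 26.0-39.7 joint 3.556
area mm2 141.6875 r 48.6-55.0 joint 0.671
area mm2 248.3125 r 48.7-55.0 joint 4.443
area mm2 189.4375 r 48.8-55.0 joint 0.074
area mm2 282.375 r 48.6-55.0 joint 5.471
shift [0.269 0.001 0.063] turn [ 0.001 -0.002  0.014] deg 1.7
```

View pics/r_w4.png

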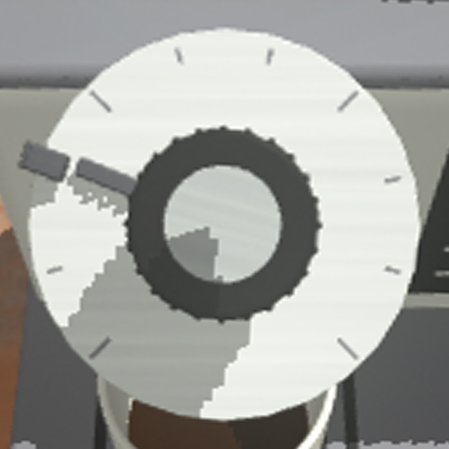

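0.04 rad is left. One small finishing turn, allowing for the 0.02 rad lost last time.

>>> carry_out:
  series:
    - {"fingers": 1.0, "dx": 0.13, "dy": 0, "dz": 0, "wx": 0, "wy": 0, "wz": 0}
    - {"fingers": 1.0, "dx": 0.269, "dy": 0, "dz": 0.03, "wx": 0, "wy": 0, "wz": 0}
    - {"fingers": 1.0, "dx": 0.269, "dy": 0, "dz": 0.06, "wx": 0, "wy": 0, "wz": 0}
    - {"fingers": 1.0, "dx": 0.269, "dy": 0, "dz": 0.06, "wx": 0, "wy": 0, "wz": 0}
    - {"fingers": 1.0, "dx": 0.269, "dy": 0, "dz": 0.16, "wx": 0, "wy": 0, "wz": 0}
    - {"fingers": 1.0, "dx": 0.269, "dy": 0, "dz": 0.26, "wx": 0, "wy": 0, "wz": 0}
    - {"fingers": 1.0, "dx": 0.269, "dy": 0, "dz": 0.35, "wx": 0, "wy": 0, "wz": 0}
    - {"fingers": 1.0, "dx": 0.269, "dy": 0, "dz": 0.35, "wx": 0, "wy": 0, "wz": 0}
    - {"fingers": 0.3, "dx": 0.269, "dy": 0, "dz": 0.35, "wx": 0, "wy": 0, "wz": 0}
    - {"fingers": 0.3, "dx": 0.269, "dy": 0, "dz": 0.35, "wx": 0, "wy": 0, "wz": 0}
    - {"fingers": 0.3, "dx": 0.269, "dy": 0, "dz": 0.35, "wx": 0, "wy": 0, "wz": 0}
    - {"fingers": 0.3, "dx": 0.269, "dy": 0, "dz": 0.35, "wx": 0, "wy": 0, "wz": 0}
    - {"fingers": 0.3, "dx": 0.269, "dy": 0, "dz": 0.35, "wx": 0, "wy": 0, "wz": 0}
    - {"fingers": 0.3, "dx": 0.269, "dy": 0, "dz": 0.35, "wx": 0, "wy": 0, "wz": 0}
  force: 40

```text
clock: 14.98
eef_pos: [0.4935, 0.0453, 0.2143]
eef_rot: [0.193, 2.609, -0.018]
wrist_force: [-4.6, 4.5, 7.1]
gripper_width: 0.46
grip_force: 39.6
```

>>> carry_out:
  series:
    - {"fingers": 0.3, "dx": 0, "dy": 0, "dz": 0, "wx": 0, "wy": 0, "wz": -0.015}
    - {"fingers": 0.3, "dx": 0, "dy": 0, "dz": 0, "wx": 0, "wy": 0, "wz": -0.029}
    - {"fingers": 0.3, "dx": 0, "dy": 0, "dz": 0, "wx": 0, "wy": 0, "wz": -0.029}
    - {"fingers": 0.3, "dx": 0, "dy": 0, "dz": 0, "wx": 0, "wy": 0, "wz": -0.029}
    - {"fingers": 1.0, "dx": 0, "dy": 0, "dz": 0, "wx": 0, "wy": 0, "wz": -0.029}
    - {"fingers": 1.0, "dx": 0, "dy": 0, "dz": 0, "wx": 0, "wy": 0, "wz": -0.029}
    - {"fingers": 1.0, "dx": 0, "dy": 0, "dz": 0, "wx": 0, "wy": 0, "wz": -0.029}
    - {"fingers": 1.0, "dx": 0, "dy": 0, "dz": 0, "wx": 0, "wy": 0, "wz": -0.029}
    - {"fingers": 1.0, "dx": 0, "dy": 0, "dz": -0.12, "wx": 0, "wy": 0, "wz": -0.029}
    - {"fingers": 1.0, "dx": 0, "dy": 0, "dz": -0.25, "wx": 0, "wy": 0, "wz": -0.029}
    - {"fingers": 1.0, "dx": 0, "dy": 0, "dz": -0.35, "wx": 0, "wy": 0, "wz": -0.029}
  force: 40

```text
clock: 16.35
eef_pos: [0.4406, 0.05, 0.305]
eef_rot: [0.114, 2.616, -0.042]
wrist_force: [0.5, 0.4, -0.4]
gripper_width: 1.001
grip_force: 0.0
```

>>> carry_out:
  series:
    - {"fingers": 1.0, "dx": -0.13, "dy": 0, "dz": 0, "wx": 0, "wy": 0, "wz": 0}
    - {"fingers": 1.0, "dx": -0.27, "dy": 0, "dz": 0, "wx": 0, "wy": 0, "wz": 0}
    - {"fingers": 1.0, "dx": -0.27, "dy": 0, "dz": 0, "wx": 0, "wy": 0, "wz": 0}
    - {"fingers": 1.0, "dx": -0.27, "dy": 0, "dz": 0, "wx": 0, "wy": 0, "wz": 0}
    - {"fingers": 1.0, "dx": -0.27, "dy": 0, "dz": 0, "wx": 0, "wy": 0, "wz": 0}

```text
clock: 16.98
eef_pos: [0.5096, 0.0442, 0.3428]
eef_rot: [0.113, 2.62, -0.042]
wrist_force: [0.6, 0.0, -0.2]
gripper_width: 1.0
grip_force: 0.0
```

```bash
python3 look.py w5 3.07
```

```text
16.975 [-0.02  -0.135  1.805 -0.05   0.954 -1.486] [0.50960409 0.0442046  0.34279041]
plane n [-0.49668389  0.05259676  0.86633636] offset 0.0006970047114081475
dial circle offset up,left [-0.0006  0.    ] R 0.0496
[0.49820194 0.04440191 0.19920792]
area mm2 26.75 r 49.0-55.0 joint 1.541
area mm2 25.75 r 49.0-55.0 joint 3.171
area mm2 80.5625 r 41.8-53.9 joint 3.596
area mm2 61.125 r 26.0-39.9 joint 3.607
area mm2 138.625 r 48.7-55.0 joint 0.671
area mm2 256.125 r 48.7-55.0 joint 4.442
area mm2 188.3125 r 48.8-55.0 joint 0.075
area mm2 282.9375 r 48.6-55.0 joint 5.47
shift [0.27  0.002 0.063] turn [ 0.001 -0.002  0.043] deg 5.2
```

The needle reads 3.607 rad and the mark 3.596 rad, a difference of 0.01 rad (0.4 mm at the tip). The gripper is clear of everything, so I'm handing in.

```bash
python3 -c "
from workcell import arm
print(arm.hand_in())"
```

```text
the job is handed in; nothing more can be done
None
```

The left tap, over the mug with the handle, is open with its needle within about 0.01 rad of the set mark; the knob is released and the job handed in at about 17 s. One risk: joint 6 read about 2.703 (limit 2.7) for a moment while I was looking at the dial, and I can't tell whether that counts as passing its range.

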